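# Slide the tool-tray cover aside and fetch the loop tool

### The arm

A 7-joint arm with a two-finger parallel gripper is mounted at the origin on a cart in front of the work surface, level with it; the furniture and walls round the work are solid. World frame = base frame: x ahead of the robot, y to its left, z up, the work surface at z = 0. Lengths are in m, angles in rad, forces in N, time in s.
With the tool pointing down it reaches from about 0.425 to 0.875 m from the base axis. Payload 4.7 kg.
Tool frame: the origin (TCP) lies on the centre line of the jaws, within the pads' length; the fingertips stand ahead of it and the grasp point (between the pads) lies 2 mm behind it (nose_length is the z of the fingertips in the tool frame, in m); z points along the fingers, y is the line along which they close (so a half turn about z gives the same grasp; the last joint's range is limited). The gripper opens to 87 mm and grips with 3 to 60 N. Pads are 19 mm wide; open, the fingers measure 117 mm over their backs; the gripper's body (75 mm by 190 mm) begins 51 mm behind the grasp point.
Start: joints at [1.154, 0.321, -0.07, 1.45, 0.023, 1.371, -0.057], TCP at [0.271, -0.591, 0.24] pointing down, gripper open.
Joint ranges: [-2.86, 2.86], [-0.3, 2.09], [-1.38, 1.24], [0.06, 2.45], [-1.56, 4.7], [0.09, 2.05], [-2.69, 2.69]. Speed limits (rad/s): [2.57, 2.57, 3.14, 3.14, 3.14, 3.14, 3.14].

### API

Orientations are given as a rotation vector (axis times angle).
In Python, from bench import * gives the robot as it stands.
- The arm moves only by the tool send_rows, never from a script. Its arguments are lists of equal length, an entry for each row: "xyz": the shift along the tool's x, y, z in mm, a list of three; "dr": the turn, a rotation vector about the tool's x, y, z in rad, a list of three. A call has exactly 10 rows; each row is the pose to reach, as a shift and turn from the pose commanded when the call began, along the tool's axes at that moment; what a row does not reach only later rows make up. A row lasts 1/12 s, in which the tool goes at most 41.7 mm and 7.16 degrees, less where a joint would pass 70% of its speed; a pose out of reach is approached as far as the arm can. A call with a gripper value outside its range is refused whole. "jaw" is the finger opening in mm, from 0 to 87, set as the call begins (left out, the last holds). The fingers move at their own pace and stop on an object; "grip_force" is the grip in N (left out, the last holds). Time passes only in rows, so rows that repeat a pose let the fingers close, or fill a call up. It gives the time, the measured TCP pose, the force, the opening and the grip force at its end, in the units of the state.
- get_state(): the state, without advancing time (a new reading comes with each control period).
- get_image(name): name is "side" or "top"; returns the picture (384x512x3 uint8, red, green, blue); there is no depth.
- calibration(name): a dict with "vfov" (degrees; the focal length in pixels is half the picture's height over the tangent of half this angle, whatever the lens; pixels are square), "cx", "cy" (the principal point, pixels), "k1" (the pictures are not rectified: a ray, as slopes to the right and down, at radius r is drawn at 1 + k1 r^2 times it, then the intrinsics apply), "rvec" (rotation vector, rad) and "tvec" (3), from world to camera coordinates, as OpenCV has them. Camera axes: x right, y down, z forward; pixel columns grow to the right and rows downward; lengths in m; the calibration is good to about 2 mm. A picture is of the moment at which its call begins. calibration takes no time and is no camera call.
- close_job(): hands the job in; it is judged then, once.
The state is a dict: "time": time; "joint_positions": joint angles; "qd": joint speeds; "joint_torque": joint torques, N m; "position": TCP position; "tool_rot": TCP orientation; "ft_force": force on the tool from outside, world axes, zero at the start; "torque": the same for the moment, N m; "grip_width": opening from 0.0 (shut) to 1.0 (fully open); "grip_force": force on a finger pad.
Only numpy, scipy, OpenCV 4.12 (cv2) and the standard library are available. Lean on these libraries where they do the work, as an engineer would, in place of code of your own. Each camera call takes 0.05 s, during which the arm holds its last target. There are 200 camera calls.

### The job

The potter's wooden tool tray is shut by a flush sliding cover with nothing to get hold of. Press lightly with closed fingertips on its cork pad and drag the cover along the tray until it stops against the far end over the solid deck, without prying it up; then see which pocket holds the ribbon loop tool, lift that tool out and lay it flat on the cork mat (lower it, do not drop it). Leave the cover there, the needle tool and the pencil in the tray, and the glass and the ochre jar behind the tray undisturbed.

Things in the scene. Friction and masses are not known exactly. Their poses are not given: they have to be found in the camera images.
- tray: fixed wooden tool tray, 212 (x) x 392 (y) x 36 mm high. Origin: centre of its underside; x points roughly away from the robot, y is the way the cover opens (roughly to the robot's left). A 10 mm thick rim, 36 mm high, runs all round. Hollow pocket half at negative y, solid deck (top at 29 mm) at positive y. The cover runs on two ledges, 30 mm up, along the front and back rims.
- tray_pockets (a point): floor of the middle pocket (tray x 0, y -92, z 8 mm), axes as the tray's. Three pockets run along x, centre lines 44 mm apart in y. Hollow: x -86 to +86, y -178 to -6 mm in the tray. Pockets are parted only by 14 mm tall, 6 mm thick dividers 34 mm long at either end; the middle 104 mm is one open finger trough.
- tray_deck (a point): where the cover's origin lies when it stands right up against the far rim over the deck (tray x 0, y +95, z 30 mm).
- cover: loose waxed plywood cover, 188 (x) x 182 (y) x 6 mm, about 0.22 kg, flush inside the rim (2 mm play front and back), so it cannot be gripped; the rims guide it. Origin: centre of its underside; axes as the tray's. Starts over the pockets, at tray y -95 to -90 mm; slides 185 to 190 mm to the far end. Friction on the ledges about 0.3.
- cover_pad (a point): centre of the top of the round cork pad, 64 mm across, in the middle of the cover, 1 mm proud of it (7 mm above the cover's underside). Fingertips grip it well (friction about 1): pressing it with 4 to 12 N is enough to drag the cover along; over 40 N is too hard.
- loop_b: ribbon loop tool, wooden handle and steel wire loop, 155 mm long, 18 mm wide at the loop, handle 12 mm wide and 11 mm thick, 24 g. Origin: mid-length, underside. Lies along its y axis: handle y -38 to +78 mm, best grip (centre of mass) y +20 mm, loop at -y. Starts hidden on the floor of any one of the pockets, handle towards the robot.
- needle_a: needle tool: wooden handle with a long needle, 137 mm long, 10 mm thick. Origin: middle of its length, underside; lies along its y axis. In another pocket; stays in the tray.
- pencil: green pencil, 123 mm long, 7 mm thick. Origin: middle of its length, underside; lies along its y axis. In another pocket; stays in the tray.
- mat: fixed cork mat on the table to the right of the tray, 200 (x) x 110 (y) x 10 mm thick. Origin: centre of its underside.
- glass_taper: clear tapered drinking glass, 72 mm wide, 117 mm high, standing behind the tray. Origin: centre of its underside.
- jar_ochre: white screw-top glaze jar with an ochre band, 62 mm wide, 73 mm high, standing behind the tray. Origin: centre of its underside.

How it is judged:
On the way, in this order (a step that is already met when the one before it is completed fails the run):
1. the cover has been slid over the deck, within 10 mm of the far end (y of cover in the frame of tray above 0.085 m), for 0.2 s.
2. with the cover still there, the loop tool is held clear above the tray (y of cover in the frame of tray above 0.085 m and z of loop_b in the frame of tray above 0.05 m and contact force between the fingers and loop_b above 0.3 N), for 0.2 s.
At the end, for the whole second after the job is handed in: Cover flat in the tray within 10 mm of the far end over the deck; loop tool flat and at rest on the cork mat, mid-length at least 10 mm (along) and 5 mm (across) inside the mat's edges; needle tool and pencil still in the pocket half of the tray (y of cover in the frame of tray above 0.085 m and z of cover in the frame of tray below 0.036 m and x of loop_b in the frame of mat between -0.09 and 0.09 m and y of loop_b in the frame of mat between -0.05 and 0.05 m and z of loop_b in the frame of mat below 0.028 m and angle between loop_b's own y axis and vertical above 1.4 rad and linear speed of loop_b below 0.02 m/s and x of needle_a in the frame of tray between -0.085 and 0.085 m and y of needle_a in the frame of tray between -0.18 and -0.003 m and z of each of needle_a, pencil in the frame of tray below 0.03 m and x of pencil in the frame of tray between -0.085 and 0.085 m and y of pencil in the frame of tray between -0.18 and -0.003 m); the robot touches nothing.
It fails at once if the fingers press on the cover with more than 40 N (contact force between the fingers and cover above 40 N).
It fails at once if the cover is pried or lifted more than 10 mm off its ledges (z of cover in the frame of tray above 0.04 m).
It fails at once if the loop tool is let go more than 50 mm above the table (height (world z) of loop_b above 0.05 m and contact force between the fingers and loop_b below 0.02 N).
It fails at once if the glass or the ochre jar is moved more than 25 mm (distance of any of glass_taper, jar_ochre from where it was at the start of the episode above 0.025 m).
It also fails if it takes over 64 s, if anything falls off the work surface, if the arm or the gripper's body presses on something with over 40 N, if the wrist force passes 120 N, or if a joint passes its speed limit or range.

## Working session

There is one attempt and no reset: what is moved stays moved. The work goes in short steps, Python scripts to look and compute and a tool call to move; the robot and the scene stay as the last step left them, time stands still between calls to the robot, and variables do not carry over. Pictures are saved under pics/ and viewed, at most 10 in all, crops included, and the job is handed in when it is done.

Besides the shell and the picture viewer there is one more tool, called after "Request:" as a command line: name --argument value ..., lists and objects as JSON in quotes. send_rows: Moves the arm, as the interface text tells. Its arguments: {"type":"object","properties":{"xyz":{"type":"array"},"dr":{"type":"array"},"jaw":{"type":"number"},"grip_force":{"type":"number"}},"required":["xyz","dr"]}

```bash
ls; mkdir -p pics; cat > h.py <<'E'
from bench import *
import numpy as np, cv2
from scipy.spatial.transform import Rotation as R
def cam(n):
    c=calibration(n); f=192/np.tan(np.radians(c["vfov"]/2))
    K=np.array([[f,0,c["cx"]],[0,f,c["cy"]],[0,0,1.]]); return K,np.array([c["k1"],0,0,0,0.]),np.array(c["rvec"],float),np.array(c["tvec"],float)
def ray(n,px):
    K,d,r,t=cam(n); u=cv2.undistortPoints(np.array(px,float).reshape(-1,1,2),K,d).reshape(-1,2)
    M=R.from_rotvec(r).as_matrix(); return -M.T@t,np.c_[u,np.ones(len(u))]@M
def onz(n,px,z):
    o,D=ray(n,px); return o+D*((z-o[2])/D[:,2])[:,None]
def proj(n,P):
    K,d,r,t=cam(n); return cv2.projectPoints(np.array(P,float).reshape(-1,1,3),r,t,K,d)[0].reshape(-1,2)
def save(n,f):
    im=get_image(n); cv2.imwrite(f,im[:,:,::-1]); return im
E
python3 - <<'E'
from h import *
a=save("top","pics/t0.png");b=save("side","pics/s0.png")
cv2.imwrite("pics/both0.png",cv2.resize(np.hstack([a,b])[:,:,::-1],(800,300)))
s=get_state();print({k:np.round(v,3) for k,v in s.items() if k!='qd'}); 
for n in("top","side"):print(n,calibration(n),ray(n,[[256,192]]))
print(dir(__import__("bench")))
try: print(nose_length)
except Exception as e: print(e)
E
```

```text
pics
{'time': np.float64(0.1), 'joint_positions': array([ 1.154,  0.322, -0.07 ,  1.452,  0.023,  1.371, -0.057]), 'joint_torque': array([ 0.0000e+00, -4.9257e+01, -4.0500e-01, -3.1340e+01, -6.4000e-02,
        3.9000e-02,  0.0000e+00]), 'position': array([ 0.271, -0.59 ,  0.239]), 'tool_rot': array([-3.067e+00, -6.710e-01,  1.000e-03]), 'ft_force': array([-0.024, -0.281, -0.12 ]), 'torque': array([-0.041, -0.02 ,  0.005]), 'grip_force': np.float64(0.0), 'grip_width': np.float64(0.994)}
top {'vfov': 53.9188527493152, 'cx': 257.5629858407227, 'cy': 188.84521956886834, 'k1': -0.015426552112386248, 'rvec': array([ 2.09490495, -2.13750222,  0.19788355]), 'tvec': array([-0.09830423,  0.63519091,  0.98216176])} (array([ 0.43207435, -0.11669032,  1.085112  ]), array([[ 0.18452552,  0.00969977, -0.98282411]]))
side {'vfov': 43.79471731708628, 'cx': 254.5321219993692, 'cy': 195.55057808515377, 'k1': -0.15955722886972562, 'rvec': array([ 0.46085209, -2.46883276,  1.51718393]), 'tvec': array([0.55730586, 0.20263309, 1.01133211])} (array([0.21181803, 0.95737353, 0.64265984]), array([[ 0.33225749, -0.83273734, -0.4429652 ]]))
['MotionError', '__builtins__', '__cached__', '__doc__', '__file__', '__loader__', '__name__', '__package__', '__spec__', 'calibration', 'close_job', 'get_image', 'get_state', 'nose_length']
0.017
```

View pics/t0.png

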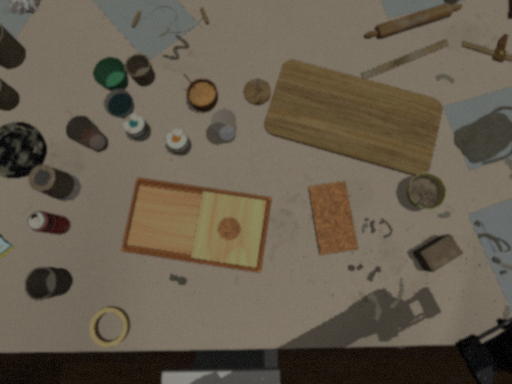

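View pics/s0.png

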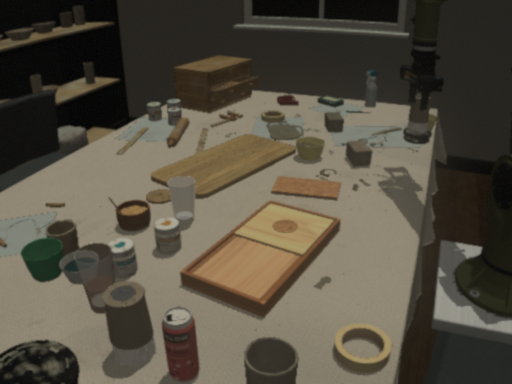

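The top view shows the tray with its corners near (138,180), (271,196), (262,271) and (123,252), the pad at (229,229) and the mat around (333,217). The side view agrees: the glass and jar stand behind the tray, and the way to the pad is clear.

```bash
python3 - <<'E'
from h import *
a=cv2.imread("pics/t0.png")
hsv=cv2.cvtColor(a,cv2.COLOR_BGR2HSV)
def big(m,x0,y0,x1,y1):
    k=np.zeros_like(m);k[y0:y1,x0:x1]=m[y0:y1,x0:x1]
    c=max(cv2.findContours(k,cv2.RETR_EXTERNAL,cv2.CHAIN_APPROX_NONE)[0],key=cv2.contourArea);return c
sat=((hsv[...,1]>90)*255).astype(np.uint8)
for n,box,z in(("tray",(110,165,285,285),.036),("mat",(295,170,370,265),.010)):
    c=big(sat,*box);q=cv2.boxPoints(cv2.minAreaRect(c))
    e=cv2.approxPolyDP(c,8,True).reshape(-1,2)
    print(n,cv2.contourArea(c),e.tolist())
    w=onz("top",e,z);print(w.round(3).tolist(),np.linalg.norm(np.roll(w,-1,0)-w,axis=1).round(3))
    cw=onz("top",c.reshape(-1,2),z)[:,:2].astype(np.float32);r=cv2.minAreaRect(cw*1000);print(r)
print(hsv[229,229],hsv[245,215],hsv[210,250],hsv[220,170])
d=cv2.inRange(hsv,(5,80,60),(16,255,255)); d=cv2.inRange(hsv[...,2],0,int((int(hsv[229,229,2])+int(hsv[245,215,2]))//2))
c=big(d,210,212,248,248);p=cv2.minEnclosingCircle(c);print(p,onz("top",[p[0]],.037))
b=cv2.imread("pics/s0.png");print(proj("side",onz("top",[p[0]],.037)))
print(R.from_rotvec(get_state()["tool_rot"]).as_matrix().round(4))
E
```

```text
tray 10359.0 [[137, 177], [121, 250], [260, 271], [271, 197]]
[[0.68, 0.234, 0.036], [0.474, 0.269, 0.036], [0.41, -0.113, 0.036], [0.614, -0.148, 0.036]] [0.209 0.388 0.206 0.388]
((543.2929077148438, 60.622955322265625), (391.1552429199219, 211.48619079589844), 80.21488952636719)
mat 2568.5 [[344, 181], [309, 186], [320, 254], [357, 248]]
[[0.661, -0.363, 0.01], [0.648, -0.26, 0.01], [0.453, -0.282, 0.01], [0.468, -0.387, 0.01]] [0.103 0.196 0.106 0.195]
((557.1493530273438, -322.8395690917969), (199.1781005859375, 110.60965728759766), 6.901214599609375)
[ 14 140 115] [ 21 102 140] [ 25  92 138] [ 17 115 137]
((228.44029235839844, 228.26119995117188), 12.149402618408203) [[ 0.52808205 -0.02797571  0.037     ]]
[[284.95033479 225.88095701]]
[[ 9.086e-01  4.176e-01 -8.000e-04]
 [ 4.176e-01 -9.086e-01  1.500e-03]
 [-1.000e-04 -1.700e-03 -1.000e+00]]
```

Request:
send_rows --xyz '[[31,-27,0],[62,-54,0],[93,-81,0],[124,-108,0],[155,-135,0],[186,-162,0],[217,-189,0],[248,-216,0],[279,-243,0],[310,-270,0]]' --dr '[[0,0,0.06],[0,0,0.12],[0,0,0.18],[0,0,0.24],[0,0,0.3],[0,0,0.36],[0,0,0.42],[0,0,0.48],[0,0,0.54],[0,0,0.6]]' --jaw 0 --grip_force 10

```text
time: 0.93
position: [0.4405, -0.2138, 0.2393]
tool_rot: [3.13, -0.27, -0.0]
ft_force: [0.9, 0.3, -0.5]
grip_width: 0.327
grip_force: 0.0
```

```bash
cat > g.py <<'E'
from h import *
import sys
# shift in tool axes (mm) to a world TCP target and yaw error
def go(t):
    s=get_state();M=R.from_rotvec(s["tool_rot"]).as_matrix()
    print("t",round(float(s["time"]),2),"pos",np.round(s["position"],4),"yaw",np.degrees(np.arctan2(M[1,0],M[0,0])).round(2),"tilt",M[2].round(4),"F",np.round(s["ft_force"],1),"gw",round(float(s["grip_width"]),3),"gf",round(float(s["grip_force"]),2))
    print("shift mm",(M.T@(np.array(t)-s["position"])*1000).round(1))
if __name__=="__main__": go([float(v) for v in sys.argv[1:4]])
E
python3 g.py .528 -.028 .074
```

```text
t 0.93 pos [ 0.4405 -0.2138  0.2393] yaw -9.87 tilt [-3.e-04  3.e-04 -1.e+00] F [ 0.9  0.3 -0.5] gw 0.327 gf 0.0
shift mm [  54.4 -198.1  165.3]
```

Request:
send_rows --xyz '[[9,-30,0],[18,-62,10],[27,-94,30],[36,-126,50],[45,-160,75],[51,-185,100],[54,-198,125],[54,-198,145],[54,-198,155],[54,-198,155]]' --dr '[[0,0,0],[0,0,0],[0,0,0],[0,0,0],[0,0,0],[0,0,0],[0,0,0],[0,0,0],[0,0,0],[0,0,0]]'

```text
time: 1.77
position: [0.5246, -0.0299, 0.0818]
tool_rot: [-3.13, 0.265, 0.009]
ft_force: [-2.4, 0.2, 0.8]
grip_width: 0.011
grip_force: 0.0
```

```bash
python3 g.py .528 -.028 .054; python3 - <<'E'
from h import *
b=save("side","pics/s1.png")
cv2.imwrite("pics/s1c.png",cv2.resize(b[120:320,160:400,::-1],None,fx=3,fy=3,interpolation=2))
E
```

```text
t 1.77 pos [ 0.5246 -0.0299  0.0818] yaw -9.69 tilt [-5.6e-03  4.0e-04 -1.0e+00] F [-2.4  0.2  0.8] gw 0.011 gf 0.0
shift mm [ 3.1 -2.5 27.8]
```

View pics/s1c.png

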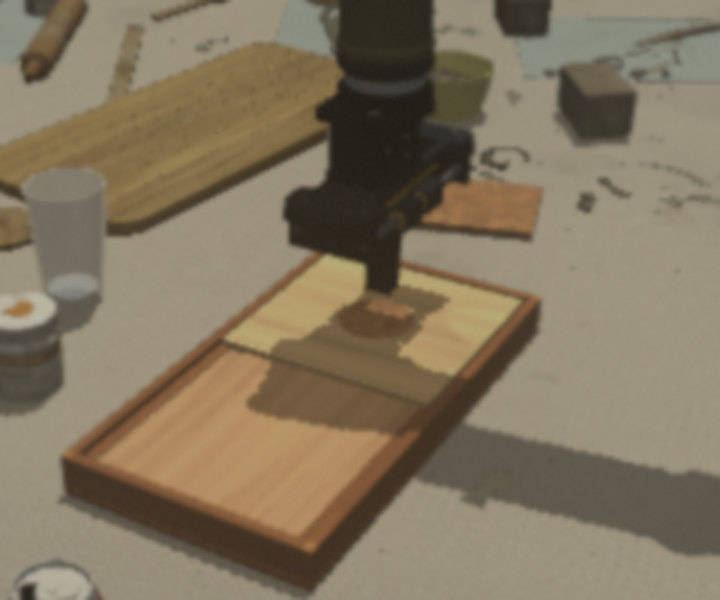

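The closed fingertips stand just above the pad (crop 390,305). Now I'll go down carefully.

Request:
send_rows --xyz '[[1,-1,6],[2,-2,12],[2,-2,18],[2,-2,22],[2,-2,24],[2,-2,25],[2,-2,26],[2,-2,27],[2,-2,27],[2,-2,27]]' --dr '[[0,0,0],[0,0,0],[0,0,0],[0,0,0],[0,0,0],[0,0,0],[0,0,0],[0,0,0],[0,0,0],[0,0,0]]'

```text
time: 2.65
position: [0.5293, -0.0282, 0.0576]
tool_rot: [3.13, -0.265, 0.0]
ft_force: [0.8, 0.3, 0.2]
grip_width: 0.009
grip_force: 0.0
```

Request:
send_rows --xyz '[[0,0,0.5],[0,0,1],[0,0,1.5],[0,0,2],[0,0,2.5],[0,0,3],[0,0,3.5],[0,0,4],[0,0,4.5],[0,0,4.5]]' --dr '[[0,0,0],[0,0,0],[0,0,0],[0,0,0],[0,0,0],[0,0,0],[0,0,0],[0,0,0],[0,0,0],[0,0,0]]'

```text
time: 3.48
position: [0.5293, -0.0282, 0.0544]
tool_rot: [3.13, -0.265, -0.001]
ft_force: [-4.2, 0.3, 10.7]
grip_width: 0.005
grip_force: 5.5
```

Request:
send_rows --xyz '[[0,-3,0],[0,-8,0],[0,-14,0],[0,-21,0],[0,-29,0],[0,-37,0],[0,-45,0],[0,-52,0],[0,-57,0],[0,-60,0]]' --dr '[[0,0,0],[0,0,0],[0,0,0],[0,0,0],[0,0,0],[0,0,0],[0,0,0],[0,0,0],[0,0,0],[0,0,0]]'

```text
time: 4.32
position: [0.5406, 0.0302, 0.0544]
tool_rot: [3.128, -0.265, 0.004]
ft_force: [-1.5, -3.3, 7.4]
grip_width: 0.005
grip_force: 3.9
```

```bash
python3 g.py .56 .154 .054; python3 - <<'E'
from h import *
b=save("side","pics/s2.png")
cv2.imwrite("pics/s2c.png",cv2.resize(b[120:320,160:400,::-1],None,fx=2,fy=2,interpolation=2))
E
```

```text
t 4.32 pos [0.5406 0.0302 0.0544] yaw -9.7 tilt [ 0.0026  0.0017 -1.    ] F [-1.5 -3.3  7.4] gw 0.005 gf 3.94
shift mm [  -1.8 -125.3    0.2]
```

View pics/s2c.png

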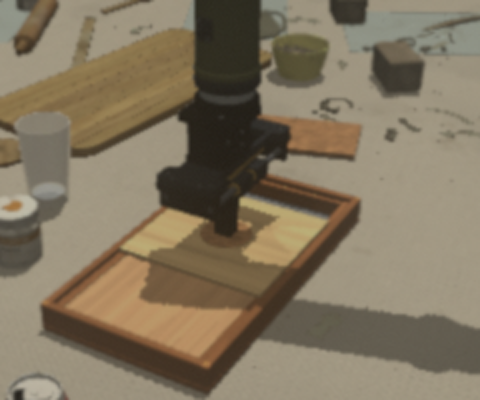

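The cover is moving with the fingers: a gap has opened at the right end of the tray (crop 310,205). I'll keep dragging with the same press.

Request:
send_rows --xyz '[[0,-5,0.2],[0,-14,0.3],[0,-26,0.3],[0,-39,0.3],[0,-52,0.3],[0,-65,0.3],[0,-78,0.3],[0,-90,0.3],[0,-98,0.3],[0,-102,0.3]]' --dr '[[0,0,0],[0,0,0],[0,0,0],[0,0,0],[0,0,0],[0,0,0],[0,0,0],[0,0,0],[0,0,0],[0,0,0]]'

```text
time: 5.2
position: [0.558, 0.1316, 0.0545]
tool_rot: [3.129, -0.265, 0.005]
ft_force: [-1.6, -3.8, 10.2]
grip_width: 0.005
grip_force: 5.1
```

Request:
send_rows --xyz '[[0,-3,0],[0,-6,0],[0,-9,0],[0,-12,0],[0,-15,0],[0,-18,0],[0,-20,0],[0,-22,0],[0,-24,0],[0,-24,0]]' --dr '[[0,0,0],[0,0,0],[0,0,0],[0,0,0],[0,0,0],[0,0,0],[0,0,0],[0,0,0],[0,0,0],[0,0,0]]'

```text
time: 6.03
position: [0.562, 0.1539, 0.0544]
tool_rot: [3.128, -0.267, 0.004]
ft_force: [-1.6, -3.1, 10.2]
grip_width: 0.009
grip_force: 4.8
```

```bash
python3 g.py .56 .154 .054; python3 - <<'E'
from h import *
b=save("side","pics/s3.png");a=save("top","pics/t3.png")
x=cv2.resize(b[170:310,180:350,::-1],(680,560),interpolation=2)
cv2.imwrite("pics/s3c.png",x)
E
```

```text
t 6.03 pos [0.562  0.1539 0.0544] yaw -9.74 tilt [ 0.0028  0.0018 -1.    ] F [-1.6 -3.1 10.2] gw 0.009 gf 4.83
shift mm [-2.   0.3  0.4]
```

View pics/s3c.png

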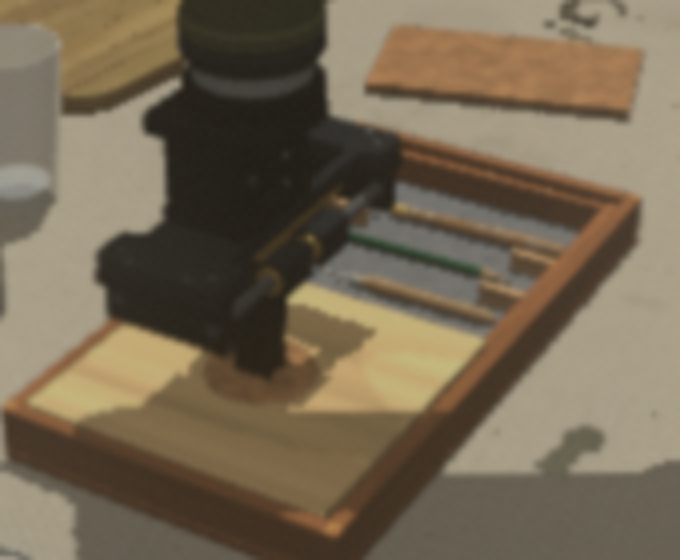

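The cover is nearly at the end. The pencil (crop 415,250) is in the middle pocket, with handled tools either side of it. I'll push the last few millimetres until it stops, then lift off and look.

Request:
send_rows --xyz '[[0,-1,0],[0,-2,0],[0,-3,0],[0,-4,0],[0,-5,0],[0,-6,0],[0,-6,0],[0,-6,0],[0,-6,0],[0,-6,0]]' --dr '[[0,0,0],[0,0,0],[0,0,0],[0,0,0],[0,0,0],[0,0,0],[0,0,0],[0,0,0],[0,0,0],[0,0,0]]'

```text
time: 6.97
position: [0.5624, 0.1549, 0.0544]
tool_rot: [3.121, -0.27, 0.0]
ft_force: [-4.6, -11.3, 14.8]
grip_width: 0.006
grip_force: 7.8
```

Request:
send_rows --xyz '[[0,2,-0.5],[0,3,-2],[0,4,-5],[0,4,-12],[0,4,-25],[0,4,-45],[0,4,-70],[0,4,-90],[0,4,-100],[0,4,-100]]' --dr '[[0,0,0],[0,0,0],[0,0,0],[0,0,0],[0,0,0],[0,0,0],[0,0,0],[0,0,0],[0,0,0],[0,0,0]]' --jaw 30

```text
time: 7.8
position: [0.5626, 0.1583, 0.1561]
tool_rot: [-3.129, 0.264, -0.009]
ft_force: [0.0, 1.0, -0.3]
grip_width: 0.344
grip_force: 0.0
```

```bash
python3 g.py .5 -.05 .15; python3 - <<'E'
from h import *
b=save("side","pics/s4.png");a=save("top","pics/t4.png")
x=np.hstack([cv2.resize(a[175:280,190:280],(400,466),interpolation=2),cv2.resize(b[180:285,260:350],(400,466),interpolation=2)])
cv2.imwrite("pics/b4.png",x[:,:,::-1])
E
```

```text
t 7.8 pos [0.5626 0.1583 0.1561] yaw -9.66 tilt [ 0.0054 -0.0021 -1.    ] F [ 0.   1.  -0.3] gw 0.344 gf 0.0
shift mm [-26.8 215.9   5.5]
```

View pics/b4.png

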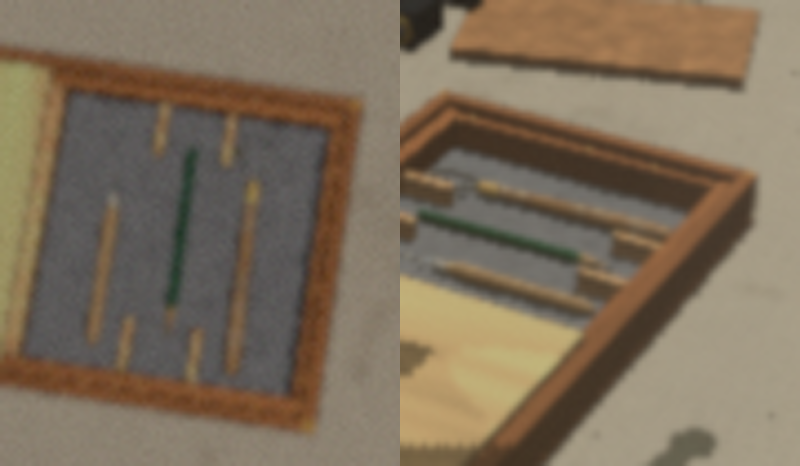

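The right-hand pocket (tray y about -136) holds the loop tool. Its handle runs in the top view from px (246.9,216.2) to (242.2,258.8), and the wire loop shows in the side view at crop (465,180). The needle tool is in the left pocket.

```bash
python3 - <<'E'
from h import *
a=cv2.imread("pics/t4.png");hsv=cv2.cvtColor(a,cv2.COLOR_BGR2HSV)
m=cv2.inRange(hsv,(5,70,50),(30,255,255));k=np.zeros_like(m)
cv2.fillPoly(k,[np.array([[244,211],[251,212],[246,262],[238,261]])],255)
k&=m
ys,xs=np.nonzero(k);print(len(ys),ys.min(),ys.max())
P=onz("top",np.c_[xs,ys],.016)[:,:2]
o=np.array([.5435,.0605]);X=np.array([.985,-.170]);Y=np.array([.170,.985])
print("hand ends",onz("top",[[246.9,216.2],[242.2,258.8]],.016).round(4))
l=cv2.fitLine(P.astype(np.float32),cv2.DIST_HUBER,0,1e-4,1e-4).ravel();d=l[:2]*np.sign(l[0]);c=l[2:]
s=(P-c)@d;print("dir deg",np.degrees(np.arctan2(d[1],d[0])),"ext",s.min(),s.max(),s.max()-s.min())
f=c+d*s.max();n=c+d*s.min();print(n,f,"tray near",(n-o)@X,(n-o)@Y,"far",(f-o)@X,(f-o)@Y)
g=f-d*.058;print("grip",g,"tray",(g-o)@X,(g-o)@Y)
# cover edge check
print("cover->deck edge", (onz("top",[[190+52/4.444,175+70/4.44],[190+10/4.444,175+355/4.44]],.036)[:,:2]-o)@Y)
E
python3 g.py .5 -.075 .12
```

```text
148 216 262
hand ends [[ 0.5633 -0.0789  0.016 ]
 [ 0.4442 -0.0642  0.016 ]]
dir deg -7.327447 ext -0.06526129778602899 0.06379302960117259 0.12905432738720157
[ 0.43601231 -0.06134146] [ 0.56401271 -0.07780101] tray near -0.08516232785581085 -0.1382867414559004 far 0.04371618944700694 -0.13273933749904146
grip [ 0.50648637 -0.07040371] tray -0.01420479628242665 -0.1352324690020386
cover->deck edge [ 0.00287552 -0.00350792]
t 7.9 pos [0.5607 0.1573 0.1526] yaw -9.68 tilt [ 2.e-04  1.e-04 -1.e+00] F [-0.   0.2 -0.7] gw 0.345 gf 0.0
shift mm [-20.8 239.2  32.7]
```

Request:
send_rows --xyz '[[-1,15,0],[-3,45,0],[-5,77,5],[-7,110,15],[-9,143,30],[-11,175,45],[-13,205,60],[-15,225,70],[-15.5,234,77],[-15.5,234,77]]' --dr '[[0,0,0],[0,0,-0.01],[0,0,-0.02],[0,0,-0.03],[0,0,-0.04],[0,0,-0.04],[0,0,-0.04],[0,0,-0.04],[0,0,-0.04],[0,0,-0.04]]' --jaw 30

```text
time: 8.73
position: [0.5035, -0.0729, 0.073]
tool_rot: [-3.135, 0.209, 0.009]
ft_force: [0.2, 0.4, -0.4]
grip_width: 0.344
grip_force: 0.0
```

```bash
python3 - <<'E'
from h import *
b=save("side","pics/s5.png")
cv2.imwrite("pics/s5c.png",cv2.resize(b[170:270,250:350,::-1],(600,600),interpolation=2))
print(proj("side",[[.506,-.071,.019]]))
E
python3 g.py .506 -.071 .028
```

```text
[[298.2062554  225.48203632]]
t 8.78 pos [ 0.5051 -0.0708  0.0743] yaw -7.48 tilt [-3.e-03 -8.e-04 -1.e+00] F [ 0.4 -0.5  0.8] gw 0.343 gf 0.0
shift mm [ 1.1  0.1 46.3]
```

View pics/s5c.png

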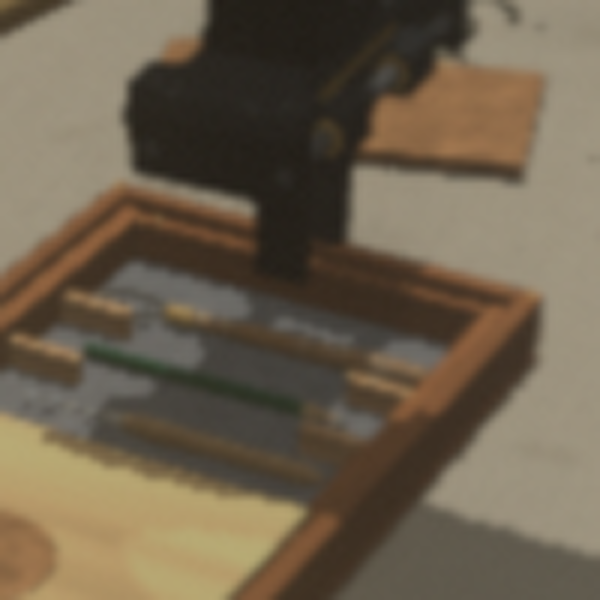

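The fingers are poised over the loop tool. The planned grip point projects to crop (289,333), on the handle within about 1 px, so I go down.

Request:
send_rows --xyz '[[0,0,6],[0,0,14],[0,0,22],[0,0,30],[0,0,36],[0,0,40],[0,0,43],[0,0,45],[0,0,46],[0,0,46]]' --dr '[[0,0,0],[0,0,0],[0,0,0],[0,0,0],[0,0,0],[0,0,0],[0,0,0],[0,0,0],[0,0,0],[0,0,0]]'

```text
time: 9.62
position: [0.5062, -0.0709, 0.0297]
tool_rot: [3.135, -0.203, -0.0]
ft_force: [0.2, -1.0, -0.9]
grip_width: 0.345
grip_force: 0.0
```

```bash
python3 g.py .506 -.071 .028
```

```text
t 9.62 pos [ 0.5062 -0.0709  0.0297] yaw -7.41 tilt [-0.e+00  1.e-04 -1.e+00] F [ 0.2 -1.  -0.9] gw 0.345 gf 0.0
shift mm [-0.2  0.1  1.7]
```

Down another 2 mm, then close.

Request:
send_rows --xyz '[[0,0,1],[0,0,2],[0,0,2],[0,0,2],[0,0,2],[0,0,2],[0,0,2],[0,0,2],[0,0,2],[0,0,2]]' --dr '[[0,0,0],[0,0,0],[0,0,0],[0,0,0],[0,0,0],[0,0,0],[0,0,0],[0,0,0],[0,0,0],[0,0,0]]' --jaw 0 --grip_force 15

```text
time: 10.45
position: [0.5062, -0.0709, 0.0278]
tool_rot: [3.135, -0.203, 0.0]
ft_force: [-0.5, -0.5, 1.2]
grip_width: 0.129
grip_force: 15.0
```

Request:
send_rows --xyz '[[0,0,-3],[0,0,-8],[0,0,-16],[0,0,-26],[0,0,-38],[0,0,-50],[0,0,-62],[0,0,-72],[0,0,-78],[0,0,-80]]' --dr '[[0,0,0],[0,0,0],[0,0,0],[0,0,0],[0,0,0],[0,0,0],[0,0,0],[0,0,0],[0,0,0],[0,0,0]]'

```text
time: 11.28
position: [0.507, -0.071, 0.1094]
tool_rot: [3.134, -0.203, 0.004]
ft_force: [-0.1, -0.4, -0.5]
grip_width: 0.129
grip_force: 15.0
```

```bash
python3 - <<'E'
from h import *
b=save("side","pics/s6.png");a=save("top","pics/t6.png")
x=np.hstack([cv2.resize(a[175:285,180:365],(504,300),interpolation=2),cv2.resize(b[150:300,180:350],(296,300),interpolation=2)])
cv2.imwrite("pics/b6.png",x[:,:,::-1])
E
python3 g.py .537 -.325 .108
```

```text
t 11.38 pos [ 0.5064 -0.071   0.1082] yaw -7.41 tilt [ 7.e-04  3.e-04 -1.e+00] F [-0.4  1.1 -0.7] gw 0.133 gf 15.0
shift mm [ 63.1 248.    0.3]
```

View pics/b6.png

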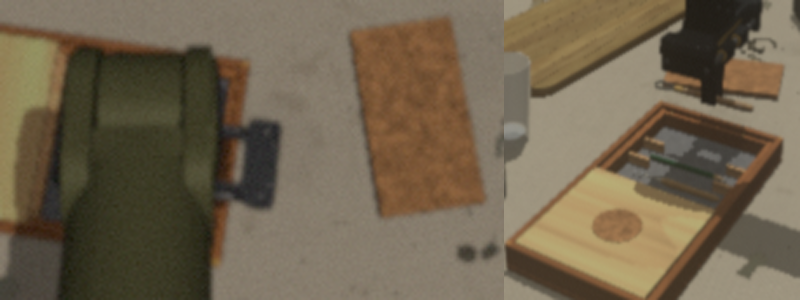

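The tool is held level and clear, the cover sits at the far end, and the pencil and needle tool are still in the tray. Next is the mat.

Request:
send_rows --xyz '[[3,14,0],[9,38,0],[17,66,0],[25,97,0],[33,130,0],[41,163,0],[49,194,0],[56,222,0],[61,241,0],[63,248,0]]' --dr '[[0,0,-0.02],[0,0,-0.05],[0,0,-0.08],[0,0,-0.11],[0,0,-0.14],[0,0,-0.17],[0,0,-0.2],[0,0,-0.23],[0,0,-0.25],[0,0,-0.25]]'

```text
time: 12.22
position: [0.5352, -0.3292, 0.1063]
tool_rot: [3.136, 0.183, -0.003]
ft_force: [-0.3, -0.3, -0.4]
grip_width: 0.131
grip_force: 15.0
```

Request:
send_rows --xyz '[[0,0,5],[0,0,15],[0,0,27],[0,0,40],[0,0,52],[0,0,62],[0,0,68],[0,0,71],[0,0,73],[0,0,74]]' --dr '[[0,0,0],[0,0,0],[0,0,0],[0,0,0],[0,0,0],[0,0,0],[0,0,0],[0,0,0],[0,0,0],[0,0,0]]'

```text
time: 13.05
position: [0.5369, -0.325, 0.0338]
tool_rot: [3.136, 0.19, 0.001]
ft_force: [-0.3, 0.4, -0.5]
grip_width: 0.13
grip_force: 15.0
```

```bash
python3 g.py .537 -.325 .03;python3 - <<'E'
from h import *
b=save("side","pics/s7.png")
cv2.imwrite("pics/s7c.png",cv2.resize(b[130:230,250:370,::-1],(600,500),interpolation=2))
E
```

```text
t 13.05 pos [ 0.5369 -0.325   0.0338] yaw 6.92 tilt [ 3.e-04  3.e-04 -1.e+00] F [-0.3  0.4 -0.5] gw 0.13 gf 15.0
shift mm [ 0.1 -0.   3.8]
```

View pics/s7c.png

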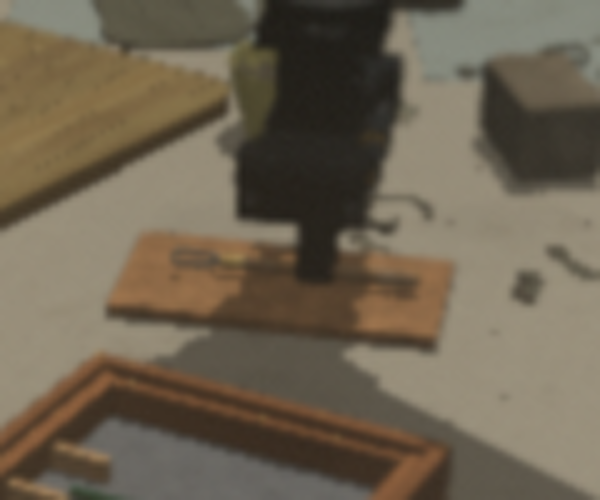

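The tool is level just over the mat, running from the loop at crop (190,258) to the handle end at (415,285), well inside the edges. I'll lower the last few millimetres.

Request:
send_rows --xyz '[[0,0,0.5],[0,0,1],[0,0,1.5],[0,0,2],[0,0,2.5],[0,0,3],[0,0,3.5],[0,0,4],[0,0,4],[0,0,4]]' --dr '[[0,0,0],[0,0,0],[0,0,0],[0,0,0],[0,0,0],[0,0,0],[0,0,0],[0,0,0],[0,0,0],[0,0,0]]'

```text
time: 13.93
position: [0.5367, -0.325, 0.0299]
tool_rot: [3.136, 0.19, 0.0]
ft_force: [-0.8, -0.5, 0.1]
grip_width: 0.132
grip_force: 15.0
```

Request:
send_rows --xyz '[[0,0,0.3],[0,0,0.6],[0,0,0.9],[0,0,1.2],[0,0,1.2],[0,0,1.2],[0,0,1.2],[0,0,1.2],[0,0,1.2],[0,0,1.2]]' --dr '[[0,0,0],[0,0,0],[0,0,0],[0,0,0],[0,0,0],[0,0,0],[0,0,0],[0,0,0],[0,0,0],[0,0,0]]'

```text
time: 14.77
position: [0.5367, -0.325, 0.0298]
tool_rot: [3.135, 0.189, -0.0]
ft_force: [-3.7, 1.8, 8.3]
grip_width: 0.129
grip_force: 15.0
```

It's resting on the mat (8 N). Open, then retreat.

Request:
send_rows --xyz '[[0,0,-0.4],[0,0,-0.8],[0,0,-0.8],[0,0,-0.8],[0,0,-0.8],[0,0,-0.8],[0,0,-0.8],[0,0,-0.8],[0,0,-0.8],[0,0,-0.8]]' --dr '[[0,0,0],[0,0,0],[0,0,0],[0,0,0],[0,0,0],[0,0,0],[0,0,0],[0,0,0],[0,0,0],[0,0,0]]' --jaw 35

```text
time: 15.6
position: [0.5367, -0.3249, 0.0293]
tool_rot: [3.136, 0.19, -0.0]
ft_force: [-0.1, -0.1, -0.9]
grip_width: 0.403
grip_force: 0.0
```

Request:
send_rows --xyz '[[0,0,-4],[0,0,-12],[0,0,-25],[0,0,-45],[0,0,-70],[0,0,-95],[0,0,-120],[0,0,-140],[0,0,-150],[0,0,-150]]' --dr '[[0,0,0],[0,0,0],[0,0,0],[0,0,0],[0,0,0],[0,0,0],[0,0,0],[0,0,0],[0,0,0],[0,0,0]]'

```text
time: 16.43
position: [0.5384, -0.3257, 0.1835]
tool_rot: [3.132, 0.189, 0.008]
ft_force: [1.1, -0.1, 0.5]
grip_width: 0.404
grip_force: 0.0
```

```bash
python3 g.py .537 -.325 .03;python3 - <<'E'
from h import *
b=save("side","pics/s8.png")
cv2.imwrite("pics/s8c.png",cv2.resize(b[130:310,150:370,::-1],(733,600),interpolation=2))
E
```

```text
t 16.43 pos [ 0.5384 -0.3257  0.1835] yaw 6.92 tilt [ 0.005   0.0043 -1.    ] F [ 1.1 -0.1  0.5] gw 0.404 gf 0.0
shift mm [ -2.1  -1.5 153.5]
```

View pics/s8c.png

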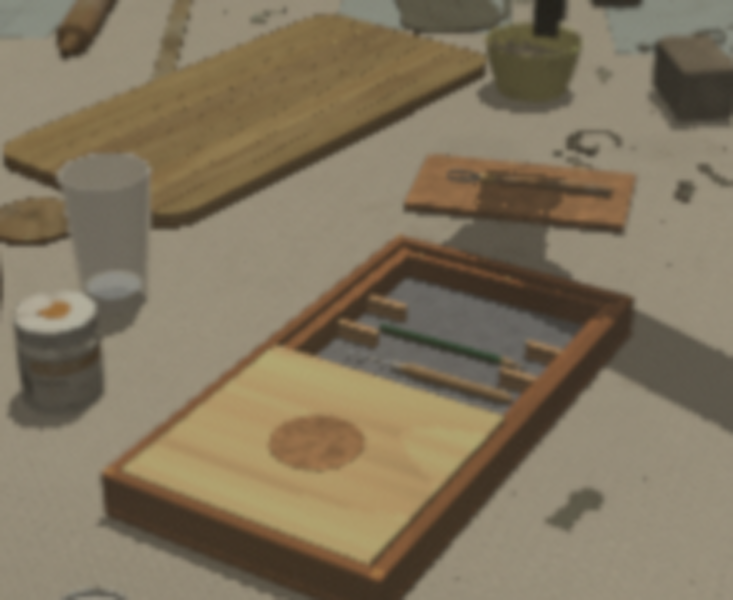

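The loop tool lies flat on the mat (crop 530,183), the cover is at the far end, the pencil and needle tool are in the tray, and the glass and jar are untouched.

```bash
python3 -c "
from bench import *
print(close_job())"
```

```text
the job is handed in; nothing more can be done
None
```

The job is handed in at about 16 s on the robot's clock: the last picture shows the cover at the far end over the deck, the loop tool flat on the mat, the needle tool and pencil in the tray, and the glass and jar in place; the hand-in returned no verdict.

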